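# Set up the knock-down drying stand and load it

### The job

Set up the drying stand, which lies packed flat: slide its deck along until the base's two headed studs come to the wide ends of the keyholes, lift the deck off, and set the two tall posts over the studs, one on each. Stand the mosaic tea-light holder on the base midway between the posts, then lay the deck level on both posts with their spigots in its two round holes, and lay the mosaic tile flat in the middle of the deck. Leave the short posts, the ink bottle and the pencil where they are.

Things in the scene. Friction and masses are not known exactly. Their poses are not given: they have to be found in the camera images.
- stand_base: Fixed base of the stand: wooden plank 54 (x) by 290 (y) mm, top 30 mm above the table, on cross feet 130 x 34 x 12 mm at y = -122 and +122 mm. On its centre line at y = +80 and -80 mm stand brass studs: shank 6 mm, head 16 mm wide, from 16.5 to 20.5 mm above the plank. Origin on the table under the plank's centre, z up, y along the plank.
- deck: Loose board 60 (x) by 236 (y) by 15 mm, 0.18 kg, grip across 60 at the middle. Round 25 mm through holes at y = +80 and -80; from each a 9 mm slot runs 20 mm to +y. Starts on the plank, axes as the base's, origin 20 mm to the base's -y: heads over the slot ends hold it. Slid 20 mm to the base's +y it lifts off. Origin: underside, midway between the holes.
- post_tall_1: One of the two tall wooden posts, a round cylinder of 46 mm diameter and 70 mm height with, on top of that, a 10 mm spigot 12 mm high. In its underside is a bore of 24 mm, 30 mm deep, that fits over a stud of the base. Origin: centre of its underside, z up along the post. Set down over a stud it stands on the plank.
- post_tall_2: The other tall post, the same as post_tall_1; either may go on either stud.
- post_short_1: A short post, 46 mm in diameter like the tall ones but 40 mm high without its spigot: too low for the holder to stand under the deck. Not needed; leave it where it is. Origin: centre of its underside.
- post_short_2: The second short post, the same as post_short_1. Not needed; leave it where it is.
- tealight_holder: Tea-light holder, an upright cup clad in small stone and ceramic chips, 50 mm in diameter over the chips (47 mm for its body) and 48 mm high. Origin: centre of its underside, z up.
- mosaic_tile: Mosaic tile, 56 x 56 mm and 14 mm thick, with 25 small square chips on its upper face. Origin: centre of its underside, x and y parallel to its sides, z up.
- ink_bottle: Small round dropper bottle with a long nozzle, 28 mm in diameter and 85 mm high, standing among the work; leave it. Origin: centre of its underside.
- pencil: Pencil, 7 mm thick and 123 mm long, lying among the work; leave it. Origin: under its middle; y along it.

How it is judged:
By the outcome, as a careful person would: the job done as asked, in the order asked, and still so for the second after the job is handed in, with the robot touching nothing.
It also fails if it takes over 144 s, if anything falls off the work surface, if the arm or the gripper's body presses on something with over 40 N, if the wrist force passes 120 N, or if a joint passes its speed limit or range.

### The arm

A 6-joint arm with a two-finger parallel gripper is mounted at the origin on a cart in front of the work surface, level with it; the furniture and walls round the work are solid. World frame = base frame: x ahead of the robot, y to its left, z up, the work surface at z = 0. Lengths are in mm, angles in rad, forces in N, time in s.
With the tool pointing down it reaches from about 400 to 925 mm from the base axis. Payload 12.5 kg.
Tool frame: the origin (TCP) lies on the front face of the gripper's body, between the roots of the fingers; the fingertips stand 78 mm ahead of it and the grasp point (between the pads) lies 59 mm ahead of it (env.nose_length is the distance from the TCP to the fingertips, in mm); z points along the fingers, y is the line along which they close (so a half turn about z gives the same grasp; the last joint's range is limited). The gripper opens to 95 mm and grips with 3 to 60 N. Pads are 20 mm wide; open, the fingers measure 119 mm over their backs; the gripper's body (75 mm by 180 mm) begins 59 mm behind the grasp point.
Start: joints at [-1.402, 0.491, 1.559, -0, 1.092, -0.106], TCP at [169.618, -601.554, 292.261] pointing down, gripper open.
Joint ranges: [-3.1, 3.1], [-0.84, 2.19], [0.05, 2.79], [-1.13, 4.28], [0.06, 2.93], [-2.69, 2.69]. Speed limits (rad/s): [2.22, 2.22, 2.79, 3.14, 3.14, 3.14].

### API

Orientations are given as [roll, pitch, yaw] about the fixed x, y, z axes, in that order (R = Rz(yaw) Ry(pitch) Rx(roll)).
In Python, from cell import env gives the robot as it stands.
- The arm moves only by the tool jog_arm, never from a script. Its argument "motion" is a list of rows, each a list of 7 numbers: the turn, a rotation vector about the tool's x, y, z in degrees, then the shift along the tool's x, y, z in mm, then the finger opening in mm, from 0 to 95.1. In form: [[wx, wy, wz, x, y, z, hand], ...]. A call has 1 to 10 rows; each row shifts and turns the commanded pose from where the row before left it, along the tool's axes as they then stand; what a row does not reach is not made up. A row lasts 1/8 s, in which the tool goes at most 62.5 mm and 10.7 degrees, less where a joint would pass 70% of its speed; a pose out of reach is approached as far as the arm can. A call is refused whole if a number of a shift passes 62.5 or a number of a turn 10.7, either way. A call with a gripper value outside its range is refused whole. The fingers move at their own pace and stop on an object; the grip force is fixed at half the most. Time passes only in rows, so rows that do not move let the fingers close. It gives the time, the measured TCP pose, the force, the opening and the grip force at its end, in the units of the state.
- env.state(): the state, without advancing time (a new reading comes with each control period).
- env.read_camera(name): name is "side" or "top" or "wrist"; returns a dict with "color" (400x640x3 uint8, red, green, blue), "z_map" (400x640 float32, mm along the optical axis (not along the pixel's ray), 0 where there is no reading), "camera_matrix" (3x3 intrinsics, pixels), "k1" (the pictures are not rectified: a ray, as slopes to the right and down, at radius r is drawn at 1 + k1 r^2 times it, then the intrinsics apply), "world_to_cam" (4x4, takes a point from world to camera coordinates). Camera axes: x right, y up, looking along -z (the intrinsics and any distortion apply to the point x, -y, -z); pixel columns grow to the right and rows downward; lengths in mm; the calibration is good to about 2 mm. A picture is of the moment at which its call begins.
- env.job_done(): hands the job in; it is judged then, once.
Trained networks look in the newest picture that a camera, given by its name, has taken for a name from the list of things; names that differ only in an ending like _2 or _b are one class to them, and where a whole thing is asked for, a point or a joint stands for the part that bears it (a point fixed in the world has none). Each returns a list of dicts, best first, with "score" (0 to 1); they miss things now and then, are a little off and sometimes report something else, mostly with a low value. They report only what shows in the picture. A call takes as long as a camera call.
- env.recognise(camera, thing): "location" ([column, row] in pixels, amid what is visible of it).
The state is a dict: "t": time; "joints": joint angles; "qvel": joint speeds; "tau": joint torques, N m; "eef_pos": TCP position; "tcp_rot": TCP orientation; "ft_force": force on the tool from outside, world axes, zero at the start; "moment": the same for the moment, N m; "opening": opening from 0.0 (shut) to 1.0 (fully open); "grip_force": force on a finger pad.
Only numpy, scipy, OpenCV 4.12 (cv2) and the standard library are available. Lean on these libraries where they do the work, as an engineer would, in place of code of your own. Each camera call takes 0.05 s, during which the arm holds its last target. There are 200 camera calls.

## Working session

There is one attempt and no reset: what is moved stays moved. The work goes in short steps, Python scripts to look and compute and a tool call to move; the robot and the scene stay as the last step left them, time stands still between calls to the robot, and variables do not carry over. Pictures are saved under pics/ and viewed, at most 14 in all, crops included, and the job is handed in when it is done.

Besides the shell and the picture viewer there is one more tool, called after "Emit:" by a JSON object that holds its "fn" and its "kwargs". jog_arm: Moves the arm, as the interface text tells. Its arguments: {"type":"object","properties":{"motion":{"type":"array"}},"required":["motion"]}

```bash
ls; mkdir -p pics; cat > h.py <<'E'
import numpy as np, cv2
from cell import env
def rays(c,px):
    K=np.array(c["camera_matrix"],float); px=np.atleast_2d(px).astype(float)
    d=np.c_[(px[:,0]-K[0,2])/K[0,0],(px[:,1]-K[1,2])/K[1,1]]; u=d.copy()
    for _ in range(20): u=d/(1+c["k1"]*(u**2).sum(1,keepdims=True))
    return u
def world(c,px,z=None):
    u=rays(c,px); M=np.linalg.inv(np.array(c["world_to_cam"]))
    d=np.c_[u[:,0],-u[:,1],-np.ones(len(u))]@M[:3,:3].T; o=M[:3,3]
    if z is not None: return o+d*((z-o[2])/d[:,2])[:,None]
    p=np.atleast_2d(px).round().astype(int)
    return o+d*c["z_map"][p[:,1],p[:,0]][:,None]
def cloud(c):
    v,u=np.mgrid[0:400,0:640]; px=np.c_[u.ravel(),v.ravel()]
    P=world(c,px).reshape(400,640,3); P[c["z_map"]==0]=np.nan; return P
def save(c,n,crop=None,s=1):
    im=c["color"][:,:,::-1]
    if crop: x0,y0,x1,y1=crop; im=im[y0:y1,x0:x1]
    if s!=1: im=cv2.resize(im,None,fx=s,fy=s,interpolation=cv2.INTER_CUBIC)
    cv2.imwrite("pics/"+n+".png",im)
E
python3 - <<'E'
from h import *
np.set_printoptions(precision=1,suppress=True)
for n in("top","side"):
    c=env.read_camera(n); save(c,n+"0")
    for t in "stand_base deck post_tall_1 post_short_1 tealight_holder mosaic_tile ink_bottle pencil".split():
        for r in env.recognise(n,t)[:4]:
            l=np.array(r["location"]); print(n,t,round(r["score"],2),l,world(c,l)[0])
s=env.state(); print(s["eef_pos"],s["tcp_rot"],s["ft_force"],s["opening"],env.nose_length)
E
```

```text
pics
top stand_base 0.68 [164.7 174.3] [561.7 376.1  31.4]
top deck 0.78 [225.4 169.8] [565.6 236.6  48. ]
top post_tall_1 0.6 [370.8 185.5] [520.3 -79.4  71.5]
top post_tall_1 0.59 [423.5 182. ] [ 527.2 -192.4   70.6]
top post_short_1 0.97 [322.3 186.5] [527.6  23.3  40. ]
top post_short_1 0.73 [432.1 235.1] [ 417.  -210.7   41.7]
top tealight_holder 0.89 [376.8 235.7] [420.4 -95.7  17.5]
top mosaic_tile 0.8 [322.3 231.6] [430.8  24.3  16.5]
top ink_bottle 0.64 [278.1 243.4] [400.5 117.5  58. ]
top pencil 0.69 [404.3 214.4] [ 470.5 -162.4    2.5]
top pencil 0.32 [318.8 232.3] [430.2  32.   10.9]
side stand_base 0.97 [331.7 205.6] [561.2 122.1  31. ]
side deck 0.89 [326.2 177.9] [568.3 227.6  45.8]
side deck 0.37 [313.8 293.5] [ 478.  -135.1    5.5]
side post_tall_1 0.93 [351.4 304.1] [ 524.6 -219.4   49.2]
side post_tall_1 0.89 [337.7 258.7] [ 526.1 -103.8   54.7]
side post_short_1 0.78 [329.5 230.4] [534.2  12.   39.4]
side post_short_1 0.65 [281.6 327.1] [ 408.8 -240.3   35.5]
side tealight_holder 0.95 [280.6 277.1] [ 420.3 -121.3   38.4]
side tealight_holder 0.34 [355.1 303.6] [ 529.5 -223.2   52.9]
side mosaic_tile 0.6 [280.8 246.5] [434.5   8.7  11.7]
side mosaic_tile 0.27 [355.8 305.4] [ 531.1 -222.7   48.4]
side ink_bottle 0.86 [258.  209.3] [397.1 111.7  40.8]
side pencil 0.71 [314.1 298.1] [ 476.4 -147.5    5.6]
side pencil 0.19 [258.4 207.1] [398.2 112.   46.1]
[ 169.6 -601.6  292.3] [3.1 0.  0.3] [ 0.3  0.6 -0.4] 0.9995483008408216 77.60000000000001
```

View pics/top0.png

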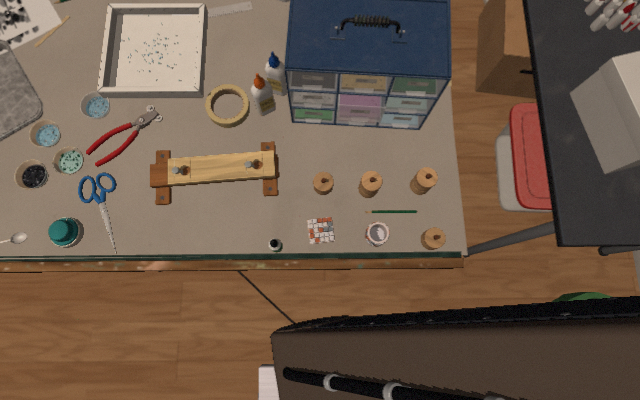

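View pics/side0.png

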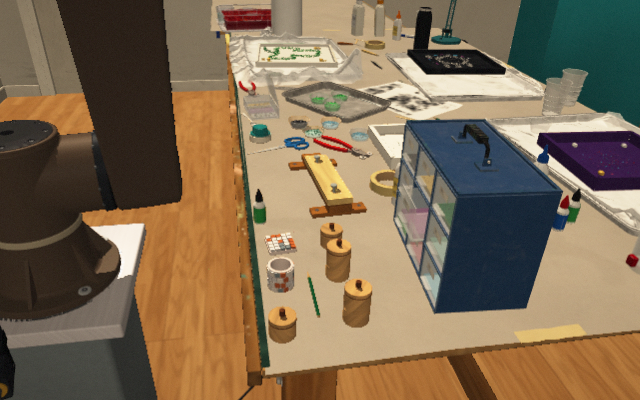

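```bash
python3 - <<'E'
from h import *
np.set_printoptions(precision=1,suppress=True)
for n in("top","side"):
    c=env.read_camera(n);P=cloud(c);Z=P[:,:,2]
    def blob(name,x,y,r,z0,z1):
        m=(np.hypot(P[:,:,0]-x,P[:,:,1]-y)<r)&(Z>z0)&(Z<z1)
        q=P[m]; 
        if len(q)<5: print(n,name,"few",len(q));return
        (cx,cy),(w,h),a=cv2.minAreaRect(q[:,:2].astype(np.float32))
        print(n,name,len(q),np.array([cx,cy,w,h,a]),"mean",q.mean(0))
    blob("deck",566,236,135,40,56)
    blob("base",562,250,170,24,35)
    blob("t1top",525,-82,30,64,76);blob("t1spig",525,-82,30,77,90)
    blob("t2top",527,-195,30,64,76);blob("t2spig",527,-195,30,77,90)
    blob("s1",530,22,30,34,46);blob("s2",415,-215,30,34,46)
    blob("holder",420,-97,36,42,54)
    blob("tile",430,24,45,8,22)
    blob("ink",400,115,25,20,95)
    blob("stud",566,236,110,35.5,43)
E
```

```text
top deck 2660 [574.2 247.1  62.2 235.9   4.4] mean [572.8 247.   46.2]
top base 940 [635.4 271.3 186.6 289.4   4.3] mean [603.8 300.9  29.9]
top t1top 331 [532.1 -82.   44.8  44.4  12.4] mean [531.4 -81.3  70.3]
top t1spig 19 [531.8 -81.6   8.5   7.6  62.3] mean [531.9 -81.4  81.2]
top t2top 295 [ 535.9 -199.4   44.5   38.    69.4] mean [ 535.8 -198.8   70.1]
top t2spig 19 [ 539.4 -201.     7.4    9.2   43.6] mean [ 539.1 -200.3   81.3]
top s1 298 [538.5  21.7  45.   41.1  84.1] mean [538.1  21.4  40.4]
top s2 341 [ 412.3 -216.8   44.1   44.3   18.5] mean [ 412.2 -216.3   40.1]
top holder 204 [423.3 -94.2  47.3  49.5  88.5] mean [422.8 -94.1  47.5]
top tile 593 [436.2  27.8  55.7  55.5   7.2] mean [435.5  27.8  13.5]
top ink 152 [400.5 124.9  25.2  25.5  90. ] mean [398.6 123.4  56.6]
top stud 173 [575.1 236.9  62.2 215.3   4.5] mean [557.6 234.8  39.9]
side deck 1111 [571.5 245.2  61.6 241.7   4.2] mean [571.4 232.6  44.2]
side base 321 [634.4 271.1 190.4 296.7   4.4] mean [594.5 210.7  29.1]
side t1top 299 [530.  -85.   44.7  43.8  79.6] mean [529.6 -88.6  69. ]
side t1spig 26 [530.5 -84.6   9.5   9.1  79.7] mean [530.7 -85.2  80.1]
side t2top 337 [ 535.2 -201.9   44.6   39.1   75.8] mean [ 533.8 -204.3   69.3]
side t2spig 28 [ 537.9 -204.1    8.5    8.4   54. ] mean [ 537.6 -204.3   80. ]
side s1 227 [537.5  17.8  44.   42.8  67.7] mean [536.4  14.7  39. ]
side s2 476 [ 411.1 -219.7   46.2   43.1   84.8] mean [ 410.7 -223.    39.1]
side holder 254 [421.1 -97.1  49.9  48.5  82.5] mean [ 421.4 -100.    45.9]
side tile 447 [433.6  25.2  54.5  58.4   5.9] mean [433.7  22.6  12.5]
side ink 270 [399.6 117.2  19.5  26.9  89.6] mean [399.  116.4  47. ]
side stud 254 [572.2 236.5  61.5 219.3   4.1] mean [566.9 219.7  40.6]
```

Top view: deck on the base at px (165–275, 150–187), with studs at (180,170) and (252,164). Tall posts are at (371,183) and (426,179), shorts at (323,183) and (433,238), holder at (377,234), tile at (320,231). The side view agrees. I'll turn the tool to close along the deck's width.

Emit:
{"fn": "jog_arm", "kwargs": {"motion": [[0, 0, -9.7, 0, 0, 0, 95], [0, 0, -9.7, 0, 0, 0, 95], [0, 0, -9.7, 0, 0, 0, 95], [0, 0, -9.7, 0, 0, 0, 95], [0, 0, -9.7, 0, 0, 0, 95], [0, 0, -9.7, 0, 0, 0, 95], [0, 0, -9.7, 0, 0, 0, 95], [0, 0, -9.7, 0, 0, 0, 95]]}}

```text
t: 2.0
eef_pos: [169.6, -601.6, 292.3]
tcp_rot: [3.142, 0.0, 1.635]
ft_force: [-0.7, -0.8, 0.2]
opening: 0.999
grip_force: 0.0
```

```bash
cat >> h.py <<'E'
def plan(*T):
    """targets (x,y,grasp z,yaw deg) -> tool-frame moves: turn first, then shift"""
    s=env.state(); p=np.array(s["eef_pos"]); a=np.degrees(s["tcp_rot"][2])
    print("rpy",np.degrees(s["tcp_rot"]).round(2),"grasp",(p-[0,0,59]).round(1))
    for x,y,z,w in T:
        t=np.radians(w); d=np.array([x,y,z+59])-p
        m=np.array([d[0]*np.cos(t)+d[1]*np.sin(t), d[0]*np.sin(t)-d[1]*np.cos(t), -d[2]])
        print("wz",round(a-w,2),"shift",m.round(1)); p=p+d; a=w
E
python3 - <<'E'
from h import *
plan((500,-150,233,94.3),(573,246,180,94.3))
c=env.read_camera("top");P=cloud(c)
print([ (r,P[r,370].round(0)) for r in range(100,140,6)])
E
```

```text
rpy [1.800e+02 1.000e-02 9.366e+01] grasp [ 169.6 -601.6  233.3]
wz -0.64 shift [4.255e+02 3.633e+02 3.000e-01]
wz 0.0 shift [389.4 102.5  53. ]
[(100, array([706., -82.,  95.])), (106, array([663., -73., 154.])), (112, array([662., -76., 129.])), (118, array([663., -80.,  99.])), (124, array([687., -92.,  12.])), (130, array([677., -93.,   0.])), (136, array([661., -92.,   1.]))]
```

Emit:
{"fn": "jog_arm", "kwargs": {"motion": [[0, 0, -0.6, 0, 0, 0, 95], [0, 0, 0, 47, 40, 0, 95], [0, 0, 0, 47, 40, 0, 95], [0, 0, 0, 47, 40, 0, 95], [0, 0, 0, 47, 40, 0, 95], [0, 0, 0, 47, 40, 0, 95], [0, 0, 0, 47, 40, 0, 95], [0, 0, 0, 47, 40, 0, 95], [0, 0, 0, 47, 40, 0, 95], [0, 0, 0, 49, 43, 0, 95]]}}

```text
t: 3.3
eef_pos: [501.9, -152.9, 292.5]
tcp_rot: [3.141, 0.0, 1.636]
ft_force: [0.1, -0.6, 0.1]
opening: 0.998
grip_force: 0.0
```

Emit:
{"fn": "jog_arm", "kwargs": {"motion": [[0, 0, 0, 50, 13, 6.5, 95], [0, 0, 0, 50, 13, 6.5, 95], [0, 0, 0, 50, 13, 6.5, 95], [0, 0, 0, 50, 13, 6.5, 95], [0, 0, 0, 50, 13, 6.5, 95], [0, 0, 0, 50, 13, 6.5, 95], [0, 0, 0, 50, 13, 6.5, 95], [0, 0, 0, 39, 11, 6.5, 95], [0, 0, 0, 0, 0, 0, 95]]}}

```text
t: 4.42
eef_pos: [575.7, 242.7, 239.4]
tcp_rot: [-3.141, 0.0, 1.639]
ft_force: [-0.1, -0.2, 0.4]
opening: 0.996
grip_force: 0.0
```

```bash
python3 - <<'E'
from h import *
np.set_printoptions(precision=1,suppress=True)
c=env.read_camera("wrist"); save(c,"w1"); P=cloud(c); Z=P[:,:,2]
print(np.nanpercentile(Z,[1,10,50,90,99]))
for n,a,b in(("deck",41,49),("head",49,56)):
    m=((Z>a)&(Z<b)).astype(np.uint8); k,L,S,C=cv2.connectedComponentsWithStats(m)
    for i in range(1,k):
        if S[i,4]>60:
            q=P[L==i]; print(n,S[i],np.array(cv2.minAreaRect(q[:,:2].astype(np.float32))[0]),cv2.minAreaRect(q[:,:2].astype(np.float32))[1:],q.mean(0))
plan((573,246,37,94.3))
E
```

```text
[-781.8 -233.1   15.7  282.   290.3]
deck [505   0  34 157 820] [752.4 372.3] ((3.276261568069458, 136.89324951171875), 0.0751374289393425) [752.3 374.7  45. ]
deck [  280    70    68   201 11551] [571.  269.7] ((60.45881271362305, 192.5888214111328), 4.338435173034668) [570.6 275.1  45.5]
deck [288 300  57   9 488] [581.6 135.2] ((59.859764099121094, 11.300989151000977), 4.866787433624268) [580.9 135.4  45.4]
head [ 509    0  131  168 4190] [818.  371.3] ((134.1537628173828, 135.00625610351562), 0.37217891216278076) [781.2 350.1  54.1]
head [305  82  18  18 254] [565.1 347.3] ((14.58095932006836, 14.64986515045166), 48.9137077331543) [565.1 347.3  51. ]
head [308 252  16  15 179] [577.1 189.1] ((15.316951751708984, 14.949091911315918), 45.120723724365234) [577.4 189.2  50.6]
rpy [-180.     0.    93.9] grasp [575.6 241.2 180.7]
wz -0.4 shift [  4.9  -2.3 143.7]
```

View pics/w1.png

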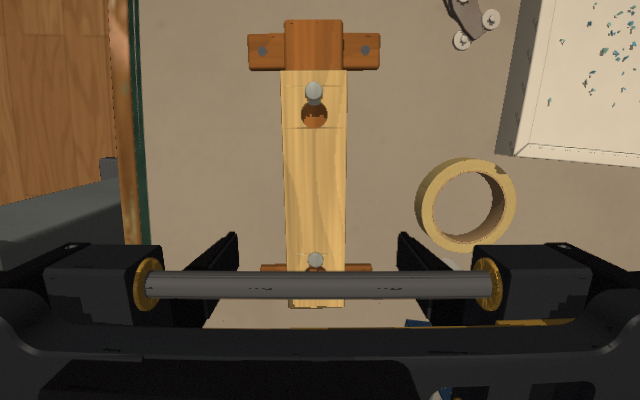

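The wrist view shows the plank with the upper stud head at (314,91), above the round hole at (314,115), and the lower head at (316,260). So the base +y points up in this view and the base centre is about (571, 268). I'll descend and grip the deck at its middle.

Emit:
{"fn": "jog_arm", "kwargs": {"motion": [[0, 0, -0.5, 0, 0, 0, 95], [0, 0, 0, 7, -2, 30, 95], [0, 0, 0, 0, 0, 40, 95], [0, 0, 0, 0, 0, 35, 95], [0, 0, 0, 0, 0, 25, 95], [0, 0, 0, 0, 0, 0, 95], [0, 0, 0, 0, 0, 0, 95]]}}

```text
t: 5.35
eef_pos: [573.9, 246.7, 111.4]
tcp_rot: [3.14, -0.0, 1.647]
ft_force: [0.1, 0.3, 0.1]
opening: 0.998
grip_force: 0.0
```

```bash
python3 - <<'E'
from h import *
plan((572.8,248,50.6,94.4),(572.8-1.53,248+19.9,50.6,94.4))
E
```

```text
rpy [ 1.7992e+02 -1.0000e-02  9.4380e+01] grasp [573.9 246.7  52.4]
wz -0.02 shift [ 1.4 -1.   1.8]
wz 0.0 shift [20.  0. -0.]
```

Emit:
{"fn": "jog_arm", "kwargs": {"motion": [[0, 0, 0, 1, -1, 1.5, 95], [0, 0, 0, 0, 0, 0, 50], [0, 0, 0, 0, 0, 0, 50], [0, 0, 0, 0, 0, 0, 50], [0, 0, 0, 0, 0, 0, 50], [0, 0, 0, 0, 0, 0, 50], [0, 0, 0, 0, 0, 0, 50]]}}

```text
t: 6.22
eef_pos: [572.3, 248.1, 108.7]
tcp_rot: [3.142, 0.0, 1.648]
ft_force: [-0.8, -0.3, 0.5]
opening: 0.629
grip_force: 30.0
```

Emit:
{"fn": "jog_arm", "kwargs": {"motion": [[0, 0, 0, 5, 0, 0, 50], [0, 0, 0, 5, 0, 0, 50], [0, 0, 0, 5, 0, 0, 50], [0, 0, 0, 5, 0, 0, 50], [0, 0, 0, 0, 0, 0, 50], [0, 0, 0, 0, 0, 0, 50]]}}

```text
t: 6.98
eef_pos: [570.7, 268.3, 108.7]
tcp_rot: [3.141, -0.0, 1.648]
ft_force: [-0.2, 1.2, 1.8]
opening: 0.631
grip_force: 30.0
```

```bash
python3 - <<'E'
from h import *
np.set_printoptions(precision=1,suppress=True)
plan((571.3,268,50.6,94.4))
for n in ("wrist","side"):
    c=env.read_camera(n); 
    if n=="side": save(c,"s1",(280,140,390,230),5)
    else: save(c,"w2")
E
```

```text
rpy [180.   -0.   94.5] grasp [570.7 268.3  49.7]
wz 0.05 shift [-0.3  0.6 -0.9]
```

View pics/w2.png

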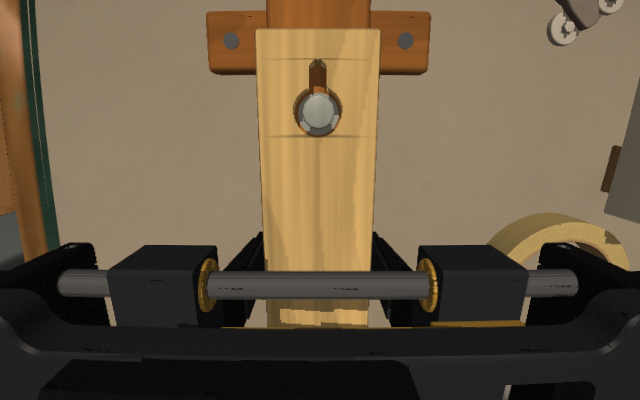

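The stud head at (318,110) is centred in the round hole at (317,112). I'll lift the deck and park it on the free table in front of the base.

Emit:
{"fn": "jog_arm", "kwargs": {"motion": [[0, 0, 0, 0, 0, -4, 50], [0, 0, 0, 0, 0, -12, 50], [0, 0, 0, 0, 0, -20, 50], [0, 0, 0, 0, 0, -12, 50], [0, 0, 0, 2, -25, 0, 50], [0, 0, 0, 3, -35, 0, 50], [0, 0, 0, 3, -35, 0, 50], [0, 0, 0, 1, -20, 0, 50], [0, 0, 0, 0, 0, 20, 50], [0, 0, 0, 0, 0, 20, 50]]}}

```text
t: 8.32
eef_pos: [455.4, 268.2, 116.9]
tcp_rot: [3.14, -0.0, 1.649]
ft_force: [0.6, 0.0, -2.5]
opening: 0.628
grip_force: 30.0
```

Emit:
{"fn": "jog_arm", "kwargs": {"motion": [[0, 0, 0, 0, 0, 20, 50], [0, 0, 0, 0, 0, 10, 50], [0, 0, 0, 0, 0, 4, 50], [0, 0, 0, 0, 0, 2, 50], [0, 0, 0, 0, 0, 0, 50]]}}

```text
t: 8.95
eef_pos: [455.5, 268.1, 81.1]
tcp_rot: [3.141, -0.0, 1.648]
ft_force: [-0.2, 0.6, -1.5]
opening: 0.632
grip_force: 30.0
```

Emit:
{"fn": "jog_arm", "kwargs": {"motion": [[0, 0, 0, 0, 0, 1, 50], [0, 0, 0, 0, 0, 0.6, 50], [0, 0, 0, 0, 0, 0, 50], [0, 0, 0, 0, 0, 0, 85], [0, 0, 0, 0, 0, 0, 85], [0, 0, 0, 0, 0, 0, 85], [0, 0, 0, 0, 0, 0, 85]]}}

```text
t: 9.82
eef_pos: [455.4, 268.1, 79.1]
tcp_rot: [3.142, 0.0, 1.648]
ft_force: [-0.8, -0.3, 0.0]
opening: 0.888
grip_force: 0.0
```

```bash
python3 - <<'E'
from h import *
np.set_printoptions(precision=1,suppress=True)
plan((455,268,150,94.4),(500,-60,150,94.4),(530.8,-130,150,94.4))
E
```

```text
rpy [180.    0.   94.4] grasp [455.4 268.1  20.1]
wz 0.04 shift [  -0.1   -0.4 -129.9]
wz 0.0 shift [-330.5   19.7   -0. ]
wz 0.0 shift [-72.2  25.3  -0. ]
```

Emit:
{"fn": "jog_arm", "kwargs": {"motion": [[0, 0, 0, 0, 0, -30, 95], [0, 0, 0, 0, 0, -60, 95], [0, 0, 0, 0, 0, -60, 95], [0, 0, 0, -50, 0, -30, 95], [0, 0, 0, -60, 0, -20, 95], [0, 0, 0, -60, 0, -10, 95], [0, 0, 0, -60, 0, 0, 95], [0, 0, 0, -60, 0, 0, 95], [0, 0, 0, -60, 0, 0, 95], [0, 0, 0, -60, 0, 0, 95]]}}

```text
t: 11.08
eef_pos: [486.9, -142.0, 289.1]
tcp_rot: [3.141, 0.0, 1.648]
ft_force: [1.1, 0.4, -0.1]
opening: 0.995
grip_force: 0.0
```

Emit:
{"fn": "jog_arm", "kwargs": {"motion": [[0, 0, 0, -40, 0, 0, 95], [0, 0, 0, -30, 0, 0, 95], [0, 0, 0, 0, 0, 0, 95]]}}

```text
t: 11.45
eef_pos: [492.4, -211.3, 288.6]
tcp_rot: [-3.141, 0.0, 1.646]
ft_force: [-0.3, -0.2, 0.0]
opening: 0.998
grip_force: 0.0
```

```bash
cat >> h.py <<'E'
def tops(c,items):
    """rim fits: (name,x,y,r,z0,z1)"""
    P=cloud(c); Z=P[:,:,2]
    for n,x,y,r,a,b in items:
        q=P[(np.hypot(P[:,:,0]-x,P[:,:,1]-y)<r)&(Z>a)&(Z<b)]
        if len(q)<8: print(n,"few"); continue
        f=q[:,:2].astype(np.float32); (w,h,g)=cv2.minAreaRect(f); e=cv2.minEnclosingCircle(f)
        print(n,len(q),"rect",np.round(w,1),np.round(h,1),round(g,1),"circ",np.round(e[0],1),round(e[1],1),"mean",q.mean(0).round(1))
E
python3 - <<'E'
from h import *
c=env.read_camera("wrist"); save(c,"w3")
tops(c,[("t1",531,-83,32,64,76),("t1s",531,-83,32,77,90),("t2",537,-202,32,64,76),("t2s",537,-202,32,77,90),("hold",422,-96,36,42,54),("s2",411,-218,32,34,46),("tile",434,26,48,8,22)])
plan((531,-83,45,94.4))
E
```

```text
t1 1786 rect [531.4 -81.7] [45.8 45. ] 45.9 circ [531.1 -81.2] 23.4 mean [530.7 -81.7  70.5]
t1s 106 rect [531.2 -81.2] [9.4 9.7] 20.5 circ [531.1 -81.4] 5.1 mean [530.9 -81.6  81.8]
t2 1373 rect [ 537.9 -200.2] [44.3 44.1] 50.5 circ [ 538.3 -200.3] 22.7 mean [ 537.7 -199.3   70.3]
t2s 72 rect [ 538.2 -200.1] [9. 8.] 7.8 circ [ 538.3 -200.5] 4.8 mean [ 538.1 -199.9   81.9]
hold 927 rect [422.5 -93.8] [49.1 49.5] 67.8 circ [422.2 -94. ] 25.2 mean [422.7 -93.7  47.5]
s2 1138 rect [ 412.1 -216.5] [44.7 44.3] 2.8 circ [ 412.  -216.6] 22.9 mean [ 412.6 -215.4   40.3]
tile few
rpy [-1.7997e+02 -2.0000e-02  9.4350e+01] grasp [ 492.2 -210.1  229.6]
wz -0.05 shift [123.8  48.4 184.6]
```

View pics/w3.png

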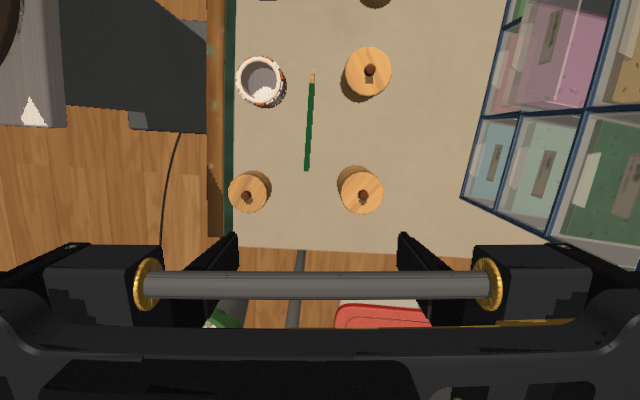

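Wrist view: tall posts at (368,70) and (362,191), holder at (261,80), short post at (248,191), pencil between at x≈470. I'll pick tall post 2, the nearer one.

Emit:
{"fn": "jog_arm", "kwargs": {"motion": [[0, 0, 0, 3, 23, 30, 95], [0, 0, 0, 3.3, 23.6, 40, 95], [0, 0, 0, 0, 0, 50, 95], [0, 0, 0, 0, 0, 40, 95], [0, 0, 0, 0, 0, 24, 95], [0, 0, 0, 0, 0, 0, 95], [0, 0, 0, 0, 0, 0, 95]]}}

```text
t: 12.38
eef_pos: [538.9, -199.4, 106.0]
tcp_rot: [3.141, 0.001, 1.649]
ft_force: [0.0, 0.8, 0.3]
opening: 1.001
grip_force: 0.0
```

Emit:
{"fn": "jog_arm", "kwargs": {"motion": [[0, 0, 0, 0, 0, 0, 35], [0, 0, 0, 0, 0, 0, 35], [0, 0, 0, 0, 0, 0, 35], [0, 0, 0, 0, 0, 0, 35], [0, 0, 0, 0, 0, 0, 35], [0, 0, 0, 0, 0, 0, 35], [0, 0, 0, 0, 0, 0, 35]]}}

```text
t: 13.25
eef_pos: [538.4, -199.9, 104.9]
tcp_rot: [-3.141, 0.0, 1.648]
ft_force: [0.1, -0.4, -0.5]
opening: 0.48
grip_force: 30.0
```

```bash
python3 - <<'E'
from h import *
b=np.array([570.9,268.3]); u=np.array([-.0767,.997])
s1=b+80*u; s2=b-80*u; print(s1,s2)
plan((538.2,-200.2,45,94.4),(538.2,-200.2,160,94.4),(*s1,160,94.4),(*s1,76,94.4))
E
```

```text
[564.764 348.06 ] [577.036 188.54 ]
rpy [-179.99    0.     94.44] grasp [ 538.4 -199.9   45.9]
wz 0.04 shift [-0.3 -0.3  0.9]
wz 0.0 shift [   0.    0. -115.]
wz 0.0 shift [544.6  68.5  -0. ]
wz 0.0 shift [ 0.  0. 84.]
```

Emit:
{"fn": "jog_arm", "kwargs": {"motion": [[0, 0, 0, 0, 0, -20, 35], [0, 0, 0, 0, 0, -50, 35], [0, 0, 0, 0, 0, -50, 35], [0, 0, 0, 30, 4, 0, 35], [0, 0, 0, 50, 6, 0, 35], [0, 0, 0, 55, 7, 0, 35], [0, 0, 0, 55, 7, 0, 35], [0, 0, 0, 55, 7, 0, 35], [0, 0, 0, 55, 7, 0, 35], [0, 0, 0, 55, 7, 0, 35]]}}

```text
t: 14.5
eef_pos: [555.6, 159.4, 224.8]
tcp_rot: [-3.141, 0.0, 1.648]
ft_force: [0.4, 0.2, -0.8]
opening: 0.478
grip_force: 30.0
```

Emit:
{"fn": "jog_arm", "kwargs": {"motion": [[0, 0, 0, 55, 7, 0, 35], [0, 0, 0, 55, 7, 0, 35], [0, 0, 0, 49, 6, 0, 35], [0, 0, 0, 30, 3, 0, 35], [0, 0, 0, 0, 0, 0, 35], [0, 0, 0, 0, 0, 0, 35]]}}

```text
t: 15.25
eef_pos: [564.0, 347.2, 224.5]
tcp_rot: [-3.141, 0.001, 1.648]
ft_force: [0.5, 0.3, -0.9]
opening: 0.476
grip_force: 30.0
```

```bash
python3 - <<'E'
from h import *
plan((564.8,348,77,94.4)); c=env.read_camera("wrist"); tops(c,[("s1",565,347,20,48,55),("s2",577,189,20,48,55)])
c=env.read_camera("top"); tops(c,[("s1",565,347,20,48,55),("s2",577,189,20,48,55)])
E
```

```text
rpy [-1.7996e+02  3.0000e-02  9.4440e+01] grasp [564.  347.2 165.5]
wz 0.04 shift [ 0.8  0.9 88.5]
s1 55 rect [564.5 353.7] [13.6  4.5] 5.4 circ [564.6 351.8] 6.8 mean [565.2 353.6  50.5]
s2 few
s1 39 rect [565.7 346.3] [14.  13.9] 5.4 circ [566.4 346.8] 7.8 mean [566.1 346.5  51.4]
s2 39 rect [578.7 187.3] [13.6 13.7] 26.7 circ [578.2 186.7] 7.6 mean [578.1 186.9  51.3]
```

Emit:
{"fn": "jog_arm", "kwargs": {"motion": [[0, 0, 0, 0.5, 0.9, 30, 35], [0, 0, 0, 0, 0, 30, 35], [0, 0, 0, 0, 0, 15, 35], [0, 0, 0, 0, 0, 10, 35], [0, 0, 0, 0, 0, 3, 35], [0, 0, 0, 0, 0, 0, 35], [0, 0, 0, 0, 0, 0, 35]]}}

```text
t: 16.23
eef_pos: [565.2, 348.5, 137.6]
tcp_rot: [3.141, -0.0, 1.648]
ft_force: [0.4, -0.1, -0.9]
opening: 0.484
grip_force: 30.0
```

Emit:
{"fn": "jog_arm", "kwargs": {"motion": [[0, 0, 0, 0, 0, 1, 35], [0, 0, 0, 0, 0, 0.5, 35], [0, 0, 0, 0, 0, 0, 35], [0, 0, 0, 0, 0, 0, 35]]}}

```text
t: 16.73
eef_pos: [565.0, 348.4, 135.4]
tcp_rot: [3.142, 0.0, 1.648]
ft_force: [-0.0, -0.5, -1.2]
opening: 0.482
grip_force: 30.0
```

Emit:
{"fn": "jog_arm", "kwargs": {"motion": [[0, 0, 0, 0, 0, 0.4, 35], [0, 0, 0, 0, 0, 0, 95], [0, 0, 0, 0, 0, 0, 95], [0, 0, 0, 0, 0, 0, 95], [0, 0, 0, 0, 0, 0, 95], [0, 0, 0, 0, 0, -30, 95], [0, 0, 0, 0, 0, -50, 95], [0, 0, 0, 0, 0, -30, 95], [0, 0, 0, 0, 0, 0, 95]]}}

```text
t: 17.85
eef_pos: [565.5, 348.6, 247.5]
tcp_rot: [3.137, -0.002, 1.648]
ft_force: [0.1, -0.3, -0.2]
opening: 0.997
grip_force: 0.0
```

```bash
python3 - <<'E'
from h import *
plan((531.2,-81.5,160,94.4),(531.2,-81.5,45,94.4)); c=env.read_camera("top"); tops(c,[("p2",565,347,32,92,106),("spig",565,347,25,107,118)])
E
```

```text
rpy [ 1.7977e+02 -9.0000e-02  9.4450e+01] grasp [565.5 348.6 188.5]
wz 0.05 shift [-426.2  -67.2   28.5]
wz 0.0 shift [  0.   0. 115.]
p2 373 rect [565.5 345.7] [44.8 44.6] 63.4 circ [566.1 346. ] 23.3 mean [564.8 345.2 100.7]
spig 22 rect [566.2 345.8] [7.4 7.5] 14.6 circ [565.8 346.4] 4.6 mean [565.4 346.  112.1]
```

Emit:
{"fn": "jog_arm", "kwargs": {"motion": [[0, 0, 0, -30, -4, 0, 95], [0, 0, 0, -55, -9, 0, 95], [0, 0, 0, -55, -9, 0, 95], [0, 0, 0, -55, -9, 0, 95], [0, 0, 0, -55, -9, 0, 95], [0, 0, 0, -55, -9, 0, 95], [0, 0, 0, -55, -9, 0, 95], [0, 0, 0, -46, -6, 0, 95], [0, 0, 0, -20, -3, 0, 95], [0, 0, 0, 0, 0, 0, 95]]}}

```text
t: 19.15
eef_pos: [531.0, -82.1, 244.1]
tcp_rot: [-3.14, -0.001, 1.646]
ft_force: [0.3, 0.7, 0.2]
opening: 1.001
grip_force: 0.0
```

Emit:
{"fn": "jog_arm", "kwargs": {"motion": [[0, 0, 0, 0, 0, 40, 95], [0, 0, 0, 0, 0, 50, 95], [0, 0, 0, 0, 0, 35, 95], [0, 0, 0, 0, 0, 15, 95], [0, 0, 0, 0, 0, 0, 95], [0, 0, 0, 0, 0, 0, 35], [0, 0, 0, 0, 0, 0, 35], [0, 0, 0, 0, 0, 0, 35], [0, 0, 0, 0, 0, 0, 35], [0, 0, 0, 0, 0, 0, 35]]}}

```text
t: 20.4
eef_pos: [531.2, -81.6, 105.1]
tcp_rot: [3.141, 0.0, 1.648]
ft_force: [-0.5, -0.3, 0.5]
opening: 0.532
grip_force: 0.0
```

Emit:
{"fn": "jog_arm", "kwargs": {"motion": [[0, 0, 0, 0, 0, 0, 35], [0, 0, 0, 0, 0, 0, 35]]}}

```text
t: 20.65
eef_pos: [531.2, -81.6, 105.0]
tcp_rot: [3.142, 0.0, 1.648]
ft_force: [-0.2, -0.1, 1.5]
opening: 0.48
grip_force: 30.0
```

```bash
python3 - <<'E'
from h import *
plan((577,188.5,46,94.4))
E
```

```text
rpy [1.800e+02 1.000e-02 9.444e+01] grasp [531.2 -81.6  46. ]
wz 0.04 shift [265.8  66.4   0. ]
```

Emit:
{"fn": "jog_arm", "kwargs": {"motion": [[0, 0, 0, 0, 0, -20, 35], [0, 0, 0, 0, 0, -50, 35], [0, 0, 0, 0, 0, -40, 35], [0, 0, 0, 30, 8, 0, 35], [0, 0, 0, 50, 12, 0, 35], [0, 0, 0, 55, 14, 0, 35], [0, 0, 0, 55, 14, 0, 35], [0, 0, 0, 50, 12, 0, 35], [0, 0, 0, 25.8, 6.4, 0, 35], [0, 0, 0, 0, 0, 0, 35]]}}

```text
t: 21.9
eef_pos: [576.5, 190.2, 214.5]
tcp_rot: [-3.141, 0.0, 1.651]
ft_force: [0.8, -0.6, -0.7]
opening: 0.479
grip_force: 30.0
```

Emit:
{"fn": "jog_arm", "kwargs": {"motion": [[0, 0, 0, 0, 0, 0, 35], [0, 0, 0, 0, 0, 20, 35], [0, 0, 0, 0, 0, 30, 35], [0, 0, 0, 0, 0, 18, 35], [0, 0, 0, 0, 0, 8, 35], [0, 0, 0, 0, 0, 2, 35], [0, 0, 0, 0, 0, 1, 35], [0, 0, 0, 0, 0, 0.8, 35], [0, 0, 0, 0, 0, 0, 35]]}}

```text
t: 23.02
eef_pos: [576.9, 188.7, 135.5]
tcp_rot: [3.141, 0.0, 1.649]
ft_force: [0.4, 0.4, -0.5]
opening: 0.481
grip_force: 30.0
```

Emit:
{"fn": "jog_arm", "kwargs": {"motion": [[0, 0, 0, 0, 0, 0.4, 35], [0, 0, 0, 0, 0, 0, 95], [0, 0, 0, 0, 0, 0, 95], [0, 0, 0, 0, 0, 0, 95], [0, 0, 0, 0, 0, 0, 95], [0, 0, 0, 0, 0, -30, 95], [0, 0, 0, 0, 0, -50, 95], [0, 0, 0, 0, 0, -30, 95], [0, 0, 0, 0, 0, 0, 95]]}}

```text
t: 24.15
eef_pos: [577.3, 188.7, 247.0]
tcp_rot: [3.137, -0.0, 1.648]
ft_force: [-0.2, -0.1, -0.2]
opening: 0.998
grip_force: 0.0
```

```bash
python3 - <<'E'
from h import *
c=env.read_camera("top"); tops(c,[("p2",565,347,32,92,106),("p1",577,188,32,92,106),("holder",422,-95,36,42,54)])
P=cloud(c); print([(P[r,376].round(0)) for r in range(244,268,3)])
plan((500,-90,180,94.4),(422.4,-94,160,94.4))
E
```

```text
p2 few
p1 12 rect [583.  167.1] [18.7  2.5] 15.4 circ [582.7 168. ] 9.3 mean [582.9 167.3 100.4]
holder 203 rect [423.4 -94.3] [47.5 49.7] 89.6 circ [423.4 -94.8] 25.3 mean [422.8 -94.3  47.4]
[array([399., -89.,  44.]), array([397., -95.,   2.]), array([390., -95.,   3.]), array([384., -95.,   2.]), array([377., -94.,   1.]), array([371., -94.,   2.]), array([364., -94.,  -0.]), array([358., -94.,   0.])]
rpy [179.92  -0.    94.44] grasp [576.8 188.6 186.3]
wz 0.04 shift [-271.9  -97.9    6.3]
wz 0.0 shift [  2.  -77.7  20. ]
```

Emit:
{"fn": "jog_arm", "kwargs": {"motion": [[0, 0, 0, -25, -16, 0, 95], [0, 0, 0, -45, -29, 0, 95], [0, 0, 0, -45, -29, 0, 95], [0, 0, 0, -45, -29, 0, 80], [0, 0, 0, -45, -29, 0, 80], [0, 0, 0, -40, -27, 0, 80], [0, 0, 0, -25, -16.6, 0, 80], [0, 0, 0, 0, 0, 0, 80], [0, 0, 0, 0, 0, 0, 80]]}}

```text
t: 25.32
eef_pos: [422.7, -93.9, 244.2]
tcp_rot: [-3.141, -0.001, 1.648]
ft_force: [1.1, -0.2, 0.8]
opening: 0.843
grip_force: 0.0
```

```bash
python3 - <<'E'
from h import *
plan((422.4,-94,33,94.4))
c=env.read_camera("wrist"); tops(c,[("hold",422,-95,36,42,54),("tile",435,27,48,8,20),("pencil",470,-110,60,4,12)])
c=env.read_camera("top"); tops(c,[("p2",565,347,32,92,106),("p1",577,188,32,92,106)])
E
```

```text
rpy [-1.7994e+02 -3.0000e-02  9.4420e+01] grasp [422.7 -93.9 185.2]
wz 0.02 shift [-1.000e-01 -3.000e-01  1.522e+02]
hold 958 rect [422.2 -93.2] [49.6 49.8] 6.1 circ [422.4 -93.3] 25.3 mean [422.4 -92.3  47.2]
tile 3091 rect [434.5  28. ] [54.9 55.7] 6.9 circ [434.5  28.2] 38.0 mean [434.4  27.9  13.3]
pencil 457 rect [ 471.2 -110.1] [ 46.8 112.8] 26.2 circ [ 452.6 -119.2] 56.4 mean [ 474.6 -119.7    6.8]
p2 373 rect [566.2 346.3] [44.5 45. ] 41.9 circ [566.5 346.5] 23.3 mean [564.8 345.1 100.6]
p1 355 rect [578.2 187.9] [44.6 44.1] 2.8 circ [578.3 187.6] 23.2 mean [576.4 187.  100.6]
```

Emit:
{"fn": "jog_arm", "kwargs": {"motion": [[0, 0, 0, 0.5, 0, 40, 80], [0, 0, 0, 0, 0, 50, 80], [0, 0, 0, 0, 0, 42, 80], [0, 0, 0, 0, 0, 20, 80], [0, 0, 0, 0, 0, 0, 80], [0, 0, 0, 0, 0, 0, 40], [0, 0, 0, 0, 0, 0, 40], [0, 0, 0, 0, 0, 0, 40], [0, 0, 0, 0, 0, 0, 40], [0, 0, 0, 0, 0, 0, 40]]}}

```text
t: 26.68
eef_pos: [422.7, -93.8, 93.2]
tcp_rot: [3.141, 0.0, 1.648]
ft_force: [-0.3, 0.2, 7.7]
opening: 0.477
grip_force: 30.0
```

```bash
python3 - <<'E'
from h import *
plan((570.9,268.3,33,94.4))
E
```

```text
rpy [1.7996e+02 2.0000e-02 9.4440e+01] grasp [422.7 -93.8  34.2]
wz 0.04 shift [349.6 175.5   1.2]
```

```bash
python3 - <<'E'
from h import *
s=env.state(); print(s["ft_force"],s["moment"],s["opening"])
c=env.read_camera("side"); save(c,"s2",(220,180,380,300),5)
E
```

```text
[-0.33499306  0.21801761  7.73188942] [ 0.10058231  0.036436   -0.03126149] 0.4771612635033581
```

View pics/s2.png

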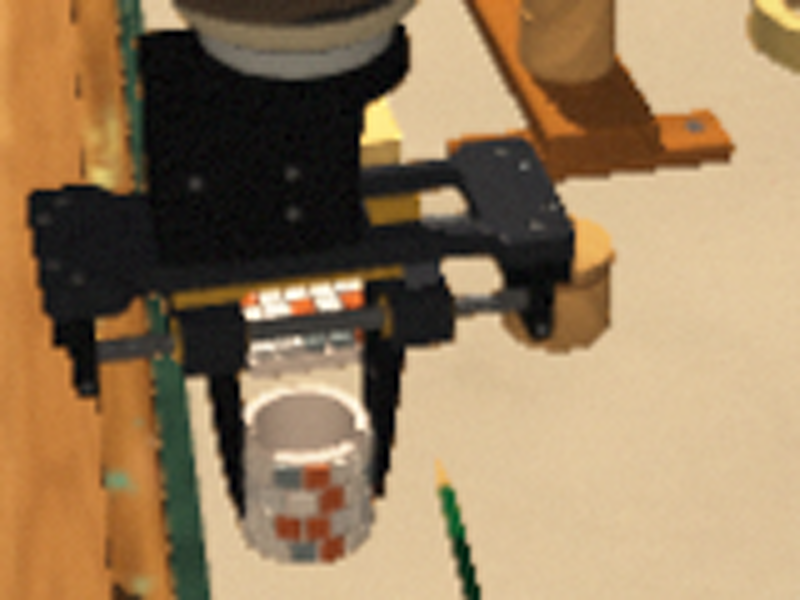

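The holder is upright between the fingers (crop px (305,480)). Lifting.

Emit:
{"fn": "jog_arm", "kwargs": {"motion": [[0, 0, 0, 0, 0, -5, 40], [0, 0, 0, 0, 0, -15, 40], [0, 0, 0, 0, 0, -40, 40], [0, 0, 0, 0, 0, -50, 40], [0, 0, 0, 0, 0, -20, 40], [0, 0, 0, 0, 0, 0, 40]]}}

```text
t: 27.48
eef_pos: [422.8, -93.8, 224.0]
tcp_rot: [3.139, 0.001, 1.648]
ft_force: [-0.9, 0.9, -0.8]
opening: 0.479
grip_force: 30.0
```

Emit:
{"fn": "jog_arm", "kwargs": {"motion": [[0, 0, 0, 24, 12, 0, 40], [0, 0, 0, 45, 22.5, 0, 40], [0, 0, 0, 50, 25, 0, 40], [0, 0, 0, 50, 25, 0, 40], [0, 0, 0, 50, 25, 0, 40], [0, 0, 0, 50, 25, 0, 40], [0, 0, 0, 45, 23, 0, 40], [0, 0, 0, 35.6, 18, 0, 40], [0, 0, 0, 0, 0, 0, 40], [0, 0, 0, 0, 0, 0, 40]]}}

```text
t: 28.72
eef_pos: [569.9, 268.0, 221.1]
tcp_rot: [-3.139, 0.001, 1.649]
ft_force: [0.2, -0.1, -0.6]
opening: 0.482
grip_force: 30.0
```

```bash
python3 - <<'E'
from h import *
plan((570.9,268.3,64.2,94.4))
c=env.read_camera("side"); save(c,"s3",(260,110,420,230),5)
E
```

```text
rpy [-1.7985e+02  5.0000e-02  9.4460e+01] grasp [569.9 268.  162.1]
wz 0.06 shift [ 0.2  1.  97.9]
```

View pics/s3.png

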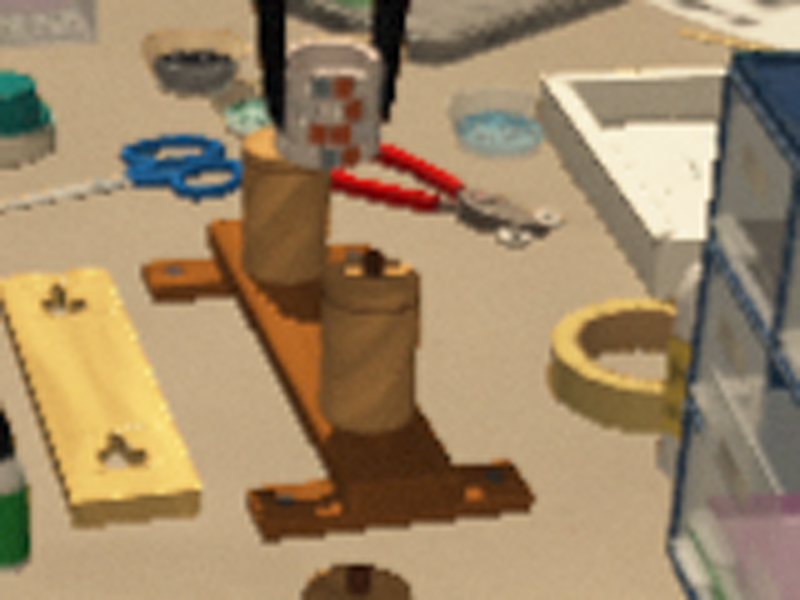

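The side crop shows the holder upright in the hand above the gap at (330,105), both posts standing at (285,205) and (370,350), and the deck parked at (100,390).

Emit:
{"fn": "jog_arm", "kwargs": {"motion": [[0, 0, 0, 0.2, 1, 25, 40], [0, 0, 0, 0, 0, 30, 40], [0, 0, 0, 0, 0, 25, 40], [0, 0, 0, 0, 0, 12, 40], [0, 0, 0, 0, 0, 3, 40], [0, 0, 0, 0, 0, 0, 40], [0, 0, 0, 0, 0, 0, 40]]}}

```text
t: 29.65
eef_pos: [571.7, 268.8, 128.6]
tcp_rot: [3.14, -0.0, 1.648]
ft_force: [0.1, 0.0, -1.0]
opening: 0.478
grip_force: 30.0
```

Emit:
{"fn": "jog_arm", "kwargs": {"motion": [[0, 0, 0, -0.3, -0.7, 2, 40], [0, 0, 0, 0, 0, 2, 40], [0, 0, 0, 0, 0, 0.6, 40], [0, 0, 0, 0, 0, 0, 40], [0, 0, 0, 0, 0, 0, 40]]}}

```text
t: 30.28
eef_pos: [570.7, 268.4, 123.3]
tcp_rot: [-3.142, 0.0, 1.648]
ft_force: [-1.2, -0.2, 2.1]
opening: 0.475
grip_force: 30.0
```

Emit:
{"fn": "jog_arm", "kwargs": {"motion": [[0, 0, 0, 0, 0, 0, 60], [0, 0, 0, 0, 0, 0, 80], [0, 0, 0, 0, 0, 0, 80], [0, 0, 0, 0, 0, 0, 80], [0, 0, 0, 0, 0, -20, 80], [0, 0, 0, 0, 0, -50, 90], [0, 0, 0, 0, 0, -50, 95], [0, 0, 0, 1, -60, 0, 95], [0, 0, 0, 5, -55, 0, 95], [0, 0, 0, 0, 0, 0, 95]]}}

```text
t: 31.52
eef_pos: [452.7, 265.4, 243.7]
tcp_rot: [-3.141, 0.0, 1.65]
ft_force: [0.6, 0.2, 0.6]
opening: 1.001
grip_force: 0.0
```

```bash
python3 - <<'E'
from h import *
c=env.read_camera("top"); tops(c,[("deckTop",455,268,135,9,20),("holder",571,268,36,70,84),("p2",565,347,32,92,106),("p1",577,188,32,92,106)])
c=env.read_camera("wrist"); tops(c,[("deckTop",455,268,135,9,20),("holder",571,268,36,70,84),("p2",565,347,32,92,106),("p1",577,188,32,92,106)])
plan((455.4,268,20,94.4))
E
```

```text
deckTop 1810 rect [488.8 236.1] [119.8 178.3] 4.2 circ [489.8 231.3] 98.3 mean [461.7 227.7  15.9]
holder 229 rect [572.4 265.5] [50.4 46.7] 1.5 circ [572.4 266.6] 25.6 mean [570.8 265.6  77.5]
p2 few
p1 362 rect [577.4 187.5] [44.7 45. ] 19.0 circ [577.6 187.5] 23.4 mean [576.3 187.2 100.5]
deckTop 10690 rect [483.8 287.9] [119.4 214.3] 4.5 circ [481.7 284.3] 117.0 mean [459.6 296.5  15.3]
holder 1346 rect [570.4 268.5] [50.3 49.3] 4.1 circ [570.5 268.8] 25.6 mean [569.4 269.4  76.6]
p2 2770 rect [564.4 347.4] [45.  45.9] 83.3 circ [564.5 347.7] 23.4 mean [562.4 347.8 100.1]
p1 103 rect [557.8 180.6] [ 5.8 18.6] 33.4 circ [559.7 181.8] 9.3 mean [557.9 180.8  98.7]
rpy [ 1.7992e+02 -2.0000e-02  9.4480e+01] grasp [455.9 265.7 184.7]
wz 0.08 shift [  2.3  -0.3 164.7]
```

Emit:
{"fn": "jog_arm", "kwargs": {"motion": [[0, 0, 0, 2.3, 0, 40, 95], [0, 0, 0, 0, 0, 50, 95], [0, 0, 0, 0, 0, 40, 85], [0, 0, 0, 0, 0, 20, 85], [0, 0, 0, 0, 0, 10, 85], [0, 0, 0, 0, 0, 3, 85], [0, 0, 0, 0, 0, 0, 85], [0, 0, 0, 0, 0, 0, 85]]}}

```text
t: 32.62
eef_pos: [455.8, 267.8, 80.9]
tcp_rot: [3.14, -0.0, 1.648]
ft_force: [0.3, -0.1, 0.5]
opening: 0.895
grip_force: 0.0
```

Emit:
{"fn": "jog_arm", "kwargs": {"motion": [[0, 0, 0, 0, 0, 1, 85], [0, 0, 0, 0, 0, 0, 50], [0, 0, 0, 0, 0, 0, 50], [0, 0, 0, 0, 0, 0, 50], [0, 0, 0, 0, 0, 0, 50], [0, 0, 0, 0, 0, 0, 50], [0, 0, 0, 0, 0, 0, 50]]}}

```text
t: 33.5
eef_pos: [455.5, 267.7, 79.2]
tcp_rot: [3.142, 0.0, 1.648]
ft_force: [0.5, -0.0, 1.1]
opening: 0.627
grip_force: 30.0
```

```bash
python3 - <<'E'
from h import *
plan((455.5,268.1,20,94.4),(570.7,268.2,20,94.4))
E
```

```text
rpy [180.     0.    94.44] grasp [455.5 267.7  20.2]
wz 0.04 shift [0.4 0.  0.2]
wz 0.0 shift [ -8.7 114.9  -0. ]
```

Emit:
{"fn": "jog_arm", "kwargs": {"motion": [[0, 0, 0, 0, 0, -10, 50], [0, 0, 0, 0, 0, -30, 50], [0, 0, 0, 0, 0, -45, 50], [0, 0, 0, 0, 0, -35, 50], [0, 0, 0, 0, 0, -10, 50], [0, 0, 0, -1.5, 20, 0, 50], [0, 0, 0, -3, 38, 0, 50], [0, 0, 0, -3, 38, 0, 50], [0, 0, 0, -1.4, 18.9, 0, 50], [0, 0, 0, 0, 0, 0, 50]]}}

```text
t: 34.75
eef_pos: [571.1, 267.4, 207.5]
tcp_rot: [-3.14, 0.001, 1.648]
ft_force: [-0.8, 0.7, -2.5]
opening: 0.629
grip_force: 30.0
```

Emit:
{"fn": "jog_arm", "kwargs": {"motion": [[0, 0, 0, 0, 0, 0, 50], [0, 0, 0, 0, 0, 0, 50]]}}

```text
t: 35.0
eef_pos: [569.9, 267.9, 209.0]
tcp_rot: [-3.141, 0.0, 1.649]
ft_force: [0.1, -0.6, -2.3]
opening: 0.63
grip_force: 30.0
```

```bash
python3 - <<'E'
from h import *
c=env.read_camera("wrist"); save(c,"w4")
plan((570.7,268.1,120,94.4))
P=cloud(c);Z=P[:,:,2]; m=(Z>139)&(Z<150)&(np.hypot(P[:,:,0]-570,P[:,:,1]-268)<140)
q=P[m]; A=np.c_[q-q.mean(0)]; n=np.linalg.svd(A,full_matrices=False)[2][2]; print(q.mean(0),n, cv2.minAreaRect(q[:,:2].astype(np.float32)))
E
```

```text
rpy [-1.7998e+02  1.0000e-02  9.4470e+01] grasp [570.1 267.9 150.2]
wz 0.07 shift [ 0.2  0.6 30.2]
[566.05321724 317.82925913 145.33272121] [ 5.83314558e-04 -5.33507581e-04  9.99999688e-01] ((567.1375122070312, 305.2560119628906), (73.12885284423828, 161.86183166503906), 4.42366361618042)
```

View pics/w4.png

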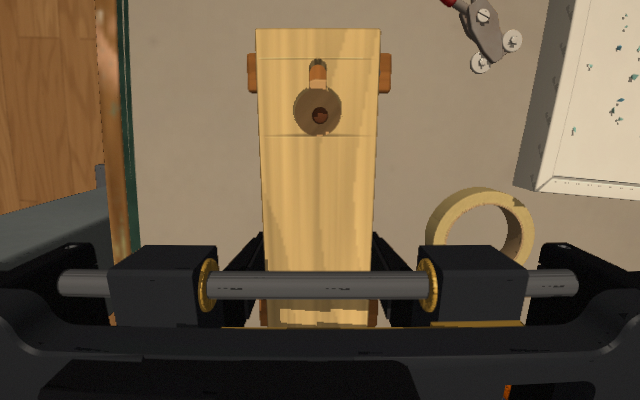

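The deck is level, and the spigot at (320,115) shows inside the round hole at (317,110). Lowering.

Emit:
{"fn": "jog_arm", "kwargs": {"motion": [[0, 0, 0, 0.2, 0.6, 10, 50], [0, 0, 0, 0, 0, 10, 50], [0, 0, 0, 0, 0, 6, 50], [0, 0, 0, 0, 0, 2, 50], [0, 0, 0, 0, 0, 1, 50], [0, 0, 0, 0, 0, 0, 50], [0, 0, 0, 0, 0, 0, 50]]}}

```text
t: 35.92
eef_pos: [571.4, 268.0, 180.4]
tcp_rot: [3.141, -0.0, 1.648]
ft_force: [0.1, -0.8, -1.8]
opening: 0.629
grip_force: 30.0
```

Emit:
{"fn": "jog_arm", "kwargs": {"motion": [[0, 0, 0, 0, 0, 0.6, 50], [0, 0, 0, 0, 0, 0, 50], [0, 0, 0, 0, 0, 0, 50]]}}

```text
t: 36.3
eef_pos: [571.3, 268.0, 179.6]
tcp_rot: [-3.142, 0.0, 1.648]
ft_force: [0.7, -0.5, -2.0]
opening: 0.627
grip_force: 30.0
```

Emit:
{"fn": "jog_arm", "kwargs": {"motion": [[0, 0, 0, 0, 0, 0.6, 50], [0, 0, 0, 0, 0, 0.3, 50], [0, 0, 0, 0, 0, 0, 50], [0, 0, 0, 0, 0, 0, 50]]}}

```text
t: 36.8
eef_pos: [571.3, 268.0, 179.2]
tcp_rot: [3.141, -0.0, 1.648]
ft_force: [-2.3, 0.1, 6.3]
opening: 0.631
grip_force: 30.0
```

Emit:
{"fn": "jog_arm", "kwargs": {"motion": [[0, 0, 0, 0, 0, 0, 80], [0, 0, 0, 0, 0, 0, 85], [0, 0, 0, 0, 0, 0, 85], [0, 0, 0, 0, 0, 0, 85], [0, 0, 0, 0, 0, -20, 85], [0, 0, 0, 0, 0, -40, 85], [0, 0, 0, 0, 0, -20, 85], [0, 0, 0, 0, 0, 0, 85]]}}

```text
t: 37.8
eef_pos: [571.6, 268.1, 259.9]
tcp_rot: [3.139, -0.001, 1.648]
ft_force: [0.4, 0.3, -0.1]
opening: 0.894
grip_force: 0.0
```

```bash
python3 - <<'E'
from h import *
plan((434.5,28,195,94.4),(434.5,28,100,96.9))
E
```

```text
rpy [ 1.7984e+02 -4.0000e-02  9.4440e+01] grasp [571.6 268.1 200.9]
wz 0.04 shift [-228.9 -155.2    5.9]
wz -2.5 shift [ 0.  0. 95.]
```

Emit:
{"fn": "jog_arm", "kwargs": {"motion": [[0, 0, 0, -20, -13, 0, 85], [0, 0, 0, -45, -30, 0, 85], [0, 0, 0, -45, -31, 0, 85], [0, 0, 0, -45, -31, 0, 85], [0, 0, 0, -45, -31, 0, 85], [0, 0, 0, -29, -19, 0, 85], [0, 0, -2.5, 0, 0, 40, 85], [0, 0, 0, 0, 0, 30, 85], [0, 0, 0, 0, 0, 0, 85], [0, 0, 0, 0, 0, 0, 85]]}}

```text
t: 39.05
eef_pos: [434.7, 27.7, 189.0]
tcp_rot: [-3.141, 0.0, 1.692]
ft_force: [-0.8, 0.5, 0.1]
opening: 0.894
grip_force: 0.0
```

```bash
python3 - <<'E'
from h import *
plan((434.5,28,19.8,96.9))
c=env.read_camera("side"); tops(c,[("tile",434,28,48,8,22)]); save(c,"s4",(260,110,420,230),5)
c=env.read_camera("top"); P=cloud(c);Z=P[:,:,2]; q=P[(Z>106)&(Z<125)&(np.hypot(P[:,:,0]-570,P[:,:,1]-268)<140)]
n=np.linalg.svd(q-q.mean(0),full_matrices=False)[2][2]; print(q.mean(0),n, cv2.minAreaRect(q[:,:2].astype(np.float32)))
E
```

```text
rpy [-179.99    0.     96.95] grasp [434.7  27.7 130. ]
wz 0.05 shift [  0.3  -0.2 110.2]
tile 453 rect [433.8  23.5] [54.5 59.1] 7.6 circ [434.1  24.6] 38.8 mean [433.7  22.3  12.5]
[570.94370297 267.53929127 115.71398604] [-0.01790923 -0.00280669  0.99983568] ((572.4378051757812, 267.82684326171875), (62.13468551635742, 237.4084930419922), 4.373800754547119)
```

View pics/s4.png

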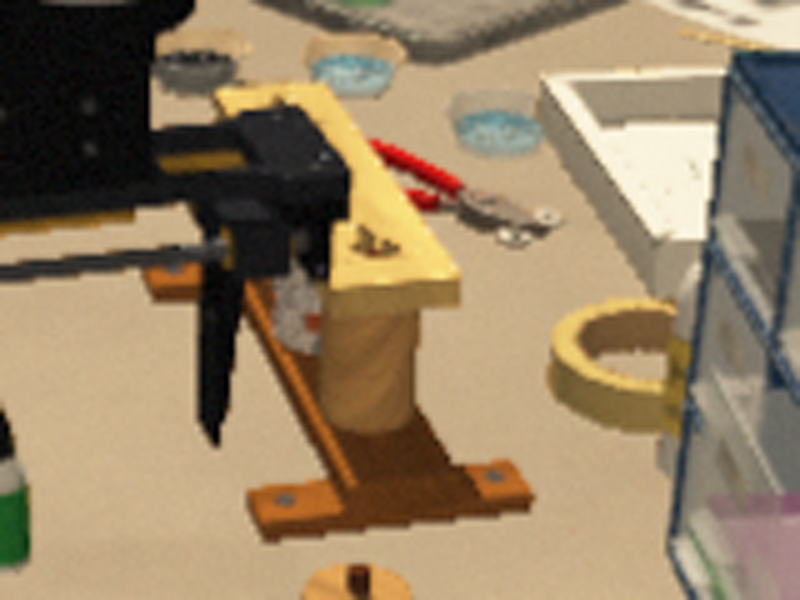

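The deck sits level on both posts, top at z≈115, with the spigot showing in its hole at (375,242). Now the tile.

Emit:
{"fn": "jog_arm", "kwargs": {"motion": [[0, 0, 0, 0.3, 0, 30, 85], [0, 0, 0, 0, 0, 40, 85], [0, 0, 0, 0, 0, 25, 85], [0, 0, 0, 0, 0, 12, 85], [0, 0, 0, 0, 0, 2, 85], [0, 0, 0, 0, 0, 0, 85], [0, 0, 0, 0, 0, 0, 85]]}}

```text
t: 40.02
eef_pos: [434.8, 27.9, 80.5]
tcp_rot: [3.14, 0.0, 1.692]
ft_force: [0.7, 0.3, 1.3]
opening: 0.895
grip_force: 0.0
```

Emit:
{"fn": "jog_arm", "kwargs": {"motion": [[0, 0, 0, 0, 0, 0.8, 85], [0, 0, 0, 0, 0, 0, 45], [0, 0, 0, 0, 0, 0, 45], [0, 0, 0, 0, 0, 0, 45], [0, 0, 0, 0, 0, 0, 45], [0, 0, 0, 0, 0, 0, 45], [0, 0, 0, 0, 0, 0, 45]]}}

```text
t: 40.9
eef_pos: [434.5, 28.0, 78.9]
tcp_rot: [3.142, 0.0, 1.692]
ft_force: [0.3, 0.3, 0.2]
opening: 0.586
grip_force: 30.0
```

```bash
python3 - <<'E'
from h import *
plan((571.2,268.1,20,94.4))
E
```

```text
rpy [1.800e+02 1.000e-02 9.695e+01] grasp [434.5  28.   19.9]
wz 2.55 shift [ 2.290e+02  1.547e+02 -1.000e-01]
```

Emit:
{"fn": "jog_arm", "kwargs": {"motion": [[0, 0, 0, 0, 0, -10, 45], [0, 0, 0, 0, 0, -40, 45], [0, 0, 0, 0, 0, -55, 45], [0, 0, 0, 0, 0, -40, 45], [0, 0, 2.5, 0, 0, -15, 45], [0, 0, 0, 24, 16.7, 0, 45], [0, 0, 0, 45, 30, 0, 45], [0, 0, 0, 45, 30, 0, 45], [0, 0, 0, 45, 31, 0, 45], [0, 0, 0, 40, 27, 0, 45]]}}

```text
t: 42.15
eef_pos: [553.7, 238.6, 239.5]
tcp_rot: [3.142, 0.0, 1.649]
ft_force: [0.7, -0.2, 0.1]
opening: 0.584
grip_force: 30.0
```

Emit:
{"fn": "jog_arm", "kwargs": {"motion": [[0, 0, 0, 30, 20, 0, 45], [0, 0, 0, 0, 0, 0, 45], [0, 0, 0, 0, 0, 15, 45], [0, 0, 0, 0, 0, 15, 45], [0, 0, 0, 0, 0, 10, 45], [0, 0, 0, 0, 0, 3, 45], [0, 0, 0, 0, 0, 0, 45], [0, 0, 0, 0, 0, 0, 45]]}}

```text
t: 43.15
eef_pos: [571.1, 268.3, 196.2]
tcp_rot: [3.141, -0.0, 1.648]
ft_force: [0.1, -0.8, -0.2]
opening: 0.586
grip_force: 30.0
```

Emit:
{"fn": "jog_arm", "kwargs": {"motion": [[0, 0, 0, 0, 0, 1, 45], [0, 0, 0, 0, 0, 0.6, 45], [0, 0, 0, 0, 0, 0, 45], [0, 0, 0, 0, 0, 0, 45]]}}

```text
t: 43.65
eef_pos: [571.0, 268.3, 194.3]
tcp_rot: [3.142, 0.0, 1.648]
ft_force: [0.6, 0.4, -0.8]
opening: 0.583
grip_force: 30.0
```

Emit:
{"fn": "jog_arm", "kwargs": {"motion": [[0, 0, 0, 0, 0, 0.5, 45], [0, 0, 0, 0, 0, 0, 45], [0, 0, 0, 0, 0, 0, 75], [0, 0, 0, 0, 0, 0, 80], [0, 0, 0, 0, 0, 0, 80], [0, 0, 0, 0, 0, 0, 80], [0, 0, 0, 0, 0, -30, 80], [0, 0, 0, 0, 0, -50, 80], [0, 0, 0, -40, -40, -20, 80], [0, 0, 0, -45, -40, 0, 80]]}}

```text
t: 44.9
eef_pos: [497.1, 176.7, 295.1]
tcp_rot: [3.139, -0.0, 1.65]
ft_force: [1.5, -0.4, 0.4]
opening: 0.841
grip_force: 0.0
```

Emit:
{"fn": "jog_arm", "kwargs": {"motion": [[0, 0, 0, -50, -20, 0, 80], [0, 0, 0, -40, 0, 0, 80], [0, 0, 0, 0, 0, 0, 80], [0, 0, 0, 0, 0, 0, 80]]}}

```text
t: 45.4
eef_pos: [484.9, 86.3, 293.8]
tcp_rot: [3.141, -0.0, 1.648]
ft_force: [0.3, 0.4, -0.1]
opening: 0.843
grip_force: 0.0
```

```bash
python3 - <<'E'
from h import *
c=env.read_camera("side"); save(c,"s5",(260,110,420,230),5)
c=env.read_camera("wrist"); save(c,"w5"); tops(c,[("tile",571,268,60,123,135),("deck",571,268,140,108,119)])
c=env.read_camera("top"); tops(c,[("tile",571,268,60,123,135),("deck",571,268,140,108,119),("s1",538,21,32,34,46),("s2",412,-217,32,34,46)])
E
```

```text
tile 2471 rect [571.6 252.4] [55.9 25.7] 4.2 circ [571.7 253.1] 30.4 mean [570.7 251.8 128.3]
deck 7530 rect [575.7 210.4] [ 61.3 119.1] 4.7 circ [574.6 210.3] 66.2 mean [574.5 199.7 115.3]
tile few
deck 969 rect [566.4 348. ] [61.5 77.7] 3.6 circ [566.5 347.5] 47.6 mean [565.2 348.3 115.8]
s1 few
s2 339 rect [ 412.2 -216.3] [44.4 43.9] 45.2 circ [ 412.5 -217. ] 23.2 mean [ 412.1 -216.2   40. ]
```

View pics/s5.png

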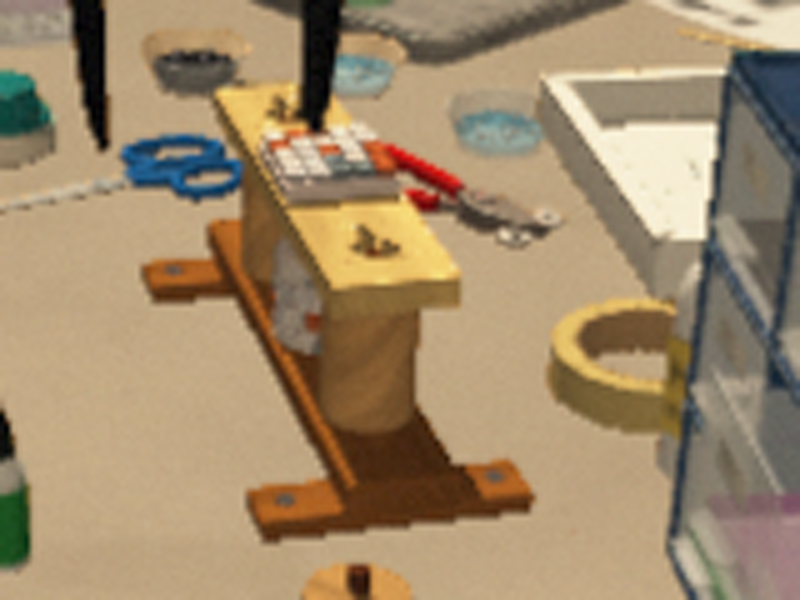

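View pics/w5.png

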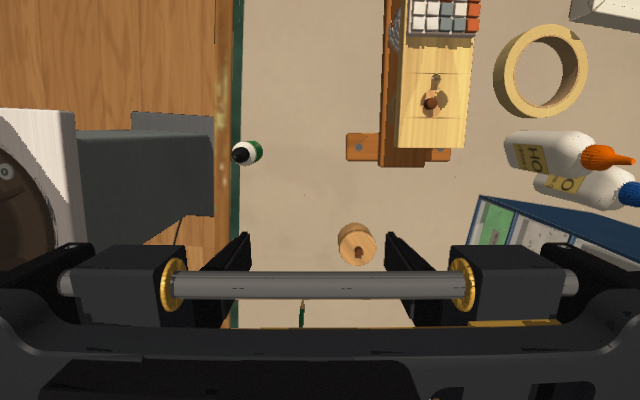

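The side crop shows the tile flat at mid-deck (330,160), the deck level on both posts, and the holder between them. The wrist view shows the near spigot inside its hole at (431,100), with the ink bottle and short post undisturbed. Handing in.

```bash
python3 -c "
from cell import env
print(env.job_done())"
```

```text
the job is handed in; nothing more can be done
None
```

The drying stand is set up as asked and handed in at about 45 s: posts on the studs, holder midway between them, deck level on the spigots and tile flat in its middle, with the short posts, ink bottle and pencil not handled.

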